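Swing the bench rail past the post into its bay

ROBOT

A 6-joint arm with a two-finger parallel gripper is mounted at the origin on a cart in front of the work surface, level with it; the furniture and walls round the work are solid. World frame = base frame: x ahead of the robot, y to its left, z up, the work surface at z = 0. Lengths are in mm, angles in rad, forces in N, time in s.
With the tool pointing down it reaches from about 325 to 875 mm from the base axis. Payload 4.4 kg.
Tool frame: the origin (TCP) lies midway between the tips of the shut fingers; the grasp point (between the pads) lies 19 mm behind it; z points along the fingers, y is the line along which they close (so a half turn about z gives the same grasp; the last joint's range is limited). The gripper opens to 85 mm and grips with 20 to 120 N. Pads are 22 mm wide; open, the fingers measure 114 mm over their backs; the gripper's body (76 mm by 85 mm) begins 54 mm behind the grasp point. The pads swing forward as they close: fully open they stand 13 mm farther back than shut.
Start: joints at [1.046, 0.207, 1.542, -0, 1.393, -0.15], TCP at [210.509, 535.082, 231.282] pointing down, gripper open.
Joint ranges: [-2.73, 2.73], [-0.86, 2.22], [0.23, 2.46], [-1.11, 4.25], [0.08, 2.63], [-2.82, 2.82]. Speed limits (rad/s): [2.79, 2.79, 3.14, 3.14, 3.14, 3.14].

INTERFACE

Orientations are given as a rotation vector (axis times angle).
In Python, from bench import * gives the robot as it stands.
- The arm moves only by the tool drive_tool, never from a script. Its argument "commands" is a list of rows, each an object of numbers: "grip": the finger opening in cm, from 0 to 8.54; "tx", "ty", "tz": the shift along the world's x, y, z in fractions of the full range, 1 being 75 cm; "wx", "wy", "wz": the turn, a rotation vector about the world's x, y, z in parts of the range, where 1.0 means 2 pi rad. In form: [{"grip": .., "tx": .., "ty": .., "tz": .., "wx": .., "wy": .., "wz": ..}, ...]. A call has 1 to 12 rows; each row is the pose to reach, as a shift and turn from the pose commanded when the call began; what a row does not reach only later rows make up. A row lasts 1/8 s, in which the tool goes at most 62.5 mm and 10.7 degrees, less where a joint would pass 70% of its speed; a pose out of reach is approached as far as the arm can. A call with a gripper value outside its range is refused whole. The fingers move at their own pace and stop on an object; "force" is the grip in N (left out, the last holds). Time passes only in rows, so rows that repeat a pose let the fingers close. It gives the time, the measured TCP pose, the force, the opening and the grip force at its end, in the units of the state.
- get_obs(): the state, without advancing time (a new reading comes with each control period).
- capture(name): name is "scene" or "top"; returns a dict with "image" (420x560x3 uint8, red, green, blue), "K" (3x3 intrinsics, pixels), "rvec" (rotation vector, rad) and "tvec" (3), from world to camera coordinates, as OpenCV has them. Camera axes: x right, y down, z forward; pixel columns grow to the right and rows downward; lengths in mm; the calibration is good to about 2 mm. A picture is of the moment at which its call begins. There is no depth.
- job_done(): hands the job in; it is judged then, once.
The state is a dict: "time_s": time; "qpos": joint angles; "joint_velocities": joint speeds; "effort": joint torques, N m; "tool_pos": TCP position; "eef_rot": TCP orientation; "force": force on the tool from outside, world axes, zero at the start; "moment": the same for the moment, N m; "opening": opening from 0.0 (shut) to 1.0 (fully open); "grasp_force": force on a finger pad.
Only numpy, scipy, OpenCV 4.12 (cv2) and the standard library are available. Lean on these libraries where they do the work, as an engineer would, in place of code of your own. Each camera call takes 0.05 s, during which the arm holds its last target. There are 200 camera calls.

TASK

Push the loose aluminium rail into the green three-sided bay with your fingertips: turn it by pushing one end and then the other, so that one end slips in behind the short steel post and the rail swings home, lying along the bay's back wall with both ends against or nearly against it. Do not grip or lift the rail, push gently, and leave the other things on the table where they are.

Things in the scene. Friction and masses are not known exactly. Their poses are not given: they have to be found in the camera images.
- rail: the loose aluminium bench rail: 220 mm long (its own y), 30 mm wide (its x), 28 mm high, about 0.35 kg, a red cap on its +y end and a black cap on its -y end, a straight box in outline. Origin at the middle of its underside. At yaw 0 relative to the bay it lies parallel to the bay's back wall; either end may be to the right when it is home. It slides on the table when pushed (friction varies).
- bay: the fixed green three-sided bay, open towards its own -x (the robot's side) and open above, no floor. Origin on the table at the middle of the inner face of the back wall; x points into the back wall, y along it to the left. Inside it is 260 mm wide (inner side faces at y = +130 and -130 mm); side walls reach from the back wall to x = -55 mm; walls 8 mm thick, 28 mm high.
- post: the short steel post (a bench rod socket, fixed) standing before the right half of the bay's mouth: 28 mm in diameter, 45 mm high, a small brass screw on its near side. Origin at the centre of its foot. Its axis stands about 95 mm in front of the back wall's inner face, so the rail cannot go in square past it, only at a slant.
- eraser: bystander, loose: a blue and white eraser, 21x42x13 mm. Origin at the centre of its underside.
- petri_dish: bystander, loose: a clear shallow dish, 57 mm across, 13 mm high. Origin at the centre of its underside.
- reagent_2: bystander, loose: a clear open-necked bottle, 52 mm across, 86 mm high. Origin at the centre of its underside.
- spot_plate_2: bystander, loose: a white plate with six hollows, 57x83x11 mm. Origin at the centre of its underside.
- evap_dish: bystander, loose: a white porcelain bowl, 70 mm across, 30 mm high. Origin at the centre of its underside.
- cup_3: bystander, loose: a clear plastic cup, 65 mm across, 62 mm high. Origin at the centre of its underside.
- wash_bottle: bystander, loose: a white wash bottle with a red cap and bent spout, 59x94x166 mm. Origin at the centre of its underside.

How it is judged (in metres and radians):
At the end, for the whole second after the job is handed in: The rail lies flat on the table inside the bay, between its side walls, along the back wall: its long axis within 0.05 rad of the back wall, its middle line 10 to 22 mm in front of the wall's inner face (15 mm is touching), its middle within 24 mm of the bay's middle, at rest (x of rail in the frame of bay between -0.022 and -0.01 m and y of rail in the frame of bay between -0.024 and 0.024 m and angle between the y axis of rail and the y axis of bay, either way round below 0.05 rad and height (world z) of rail below 0.004 m and angle between rail's own z axis and vertical below 0.05 rad and linear speed of rail below 0.01 m/s and angular speed of rail below 0.05 rad/s).
It fails at once if the rail is lifted or carried (height (world z) of rail above 0.008 m).
It fails at once if the rail is tipped (angle between rail's own z axis and vertical above 0.15 rad).
It fails at once if the rail is gripped or shoved hard (more than 35 N from the fingers) (contact force between the fingers and rail above 35 N).
It fails at once if a bystander is moved by more than 2 cm (distance of any of eraser, petri_dish, reagent_2, spot_plate_2, evap_dish, cup_3, wash_bottle from where it was at the start of the episode above 0.02 m).
It also fails if it takes over 70 s, if anything falls off the work surface, if the arm or the gripper's body presses on something with over 40 N, if the wrist force passes 120 N, or if a joint passes its speed limit or range.

## Working session

There is one attempt and no reset: what is moved stays moved. The work goes in short steps, Python scripts to look and compute and a tool call to move; the robot and the scene stay as the last step left them, time stands still between calls to the robot, and variables do not carry over. Pictures are saved under pics/ and viewed, at most 10 in all, crops included, and the job is handed in when it is done.

Besides the shell and the picture viewer there is one more tool, called after "Call:" in YAML: its name, and indented under it one key for each argument. drive_tool: Moves the arm, as the interface text tells. Its arguments: {"type":"object","properties":{"commands":{"type":"array"},"force":{"type":"number"}},"required":["commands"]}

```bash
mkdir -p pics; cat > h.py <<'E'
from bench import *
import numpy as np, cv2
def ray(c,px,z):
    R=cv2.Rodrigues(np.array(c["rvec"],float))[0];t=np.array(c["tvec"],float).ravel()
    px=np.atleast_2d(np.array(px,float))
    d=(np.linalg.inv(np.array(c["K"]))@np.c_[px,np.ones(len(px))].T).T@R
    o=-R.T@t
    return o+d*((z-o[2])/d[:,2])[:,None]
def snap(name,f):
    c=capture(name); cv2.imwrite("pics/"+f,cv2.cvtColor(c["image"],cv2.COLOR_RGB2BGR)); return c
E
python3 - <<'E'
from h import *
import pickle
for n in("top","scene"):
    c=snap(n,n+"0.png"); pickle.dump(c,open(n+"0.pkl","wb"))
    R=cv2.Rodrigues(np.array(c["rvec"],float))[0]; print(n,-R.T@np.array(c["tvec"]).ravel())
o=get_obs();print(o)
E
```

```text
top [ 388.12860334   29.68012345 1386.66314542]
scene [  11.9652297  -547.57517039  751.93597861]
{'time_s': 0.1, 'qpos': array([ 1.04546936e+00,  2.07352165e-01,  1.54284490e+00,  4.40086221e-06,
        1.39350176e+00, -1.50480884e-01]), 'joint_velocities': array([ 0.00030737, -0.00227485, -0.00348381,  0.0015882 ,  0.001336  ,
       -0.00091846]), 'effort': array([-2.31363643e-03, -3.84092510e+01, -2.92549396e+01, -3.73291386e-04,
        4.90410312e-03,  3.17440777e-05]), 'tool_pos': array([210.16924285, 534.46376858, 230.21597887]), 'eef_rot': array([-0.58523575, -3.08588425,  0.00311833]), 'force': array([-1.05524482,  0.07332474,  0.21899159]), 'moment': array([0.00791809, 0.0290966 , 0.0316324 ]), 'grasp_force': 0.0, 'opening': 1.0015325562116446}
```

View pics/top0.png

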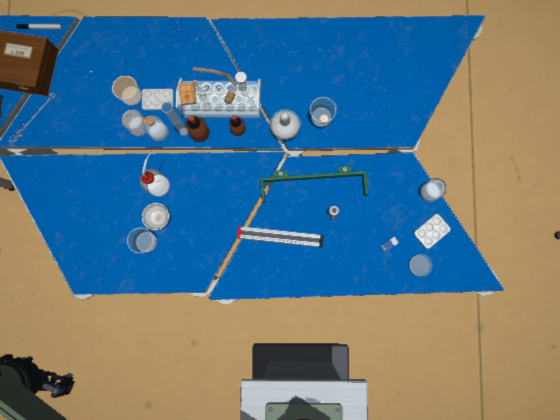

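View pics/scene0.png

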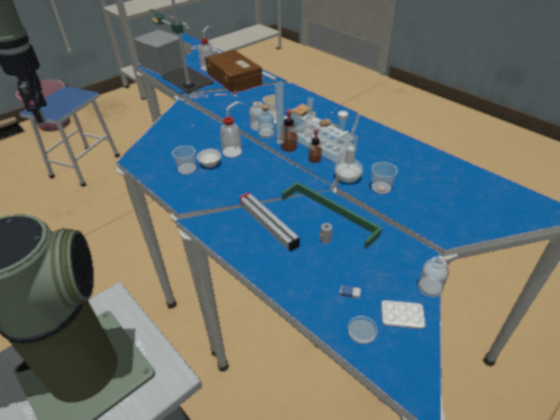

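Top view: the rail runs from the red cap (240,233) to the black cap (321,241). The bay's back wall runs from (263,179) to (366,175) and the post stands at (334,211). The bystanders are well clear to the right and left. Next I measure these.

```bash
cat >> h.py <<'E'
def rail(c):
    """rail pose from non-blue blob near the rail in the top view -> corners z=28"""
    im=c["image"].astype(int);r,g,b=im[...,0],im[...,1],im[...,2]
    return r,g,b
def mask_green(c):
    hsv=cv2.cvtColor(c["image"],cv2.COLOR_RGB2HSV)
    return cv2.inRange(hsv,(55,90,30),(85,255,200))
E
python3 - <<'E'
from h import *
import pickle
c=pickle.load(open("top0.pkl","rb")); im=c["image"]; hsv=cv2.cvtColor(im,cv2.COLOR_RGB2HSV)
m=mask_green(c); m[:160]=0;m[200:]=0;m[:,:250]=0;m[:,380:]=0
ys,xs=np.nonzero(m); print("green",len(xs),xs.min(),xs.max(),ys.min(),ys.max())
P=ray(c,np.c_[xs,ys],28)[:,:2]
for s in range(262,370,8):
    q=ys[(xs>=s)&(xs<s+4)]; print(s,sorted(set(q)))
for y in range(170,198,2): print(y, sorted(set(xs[ys==y]))[:6],sorted(set(xs[ys==y]))[-6:])
for p in [(263,179),(366,175),(240,233),(321,241),(334,208)]: print(p,ray(c,p,28)[0].round())
a=cv2.resize(im[160:260,225:385],None,fx=5,fy=5,interpolation=cv2.INTER_NEAREST)
cv2.imwrite("pics/topc.png",a[...,::-1])
c=pickle.load(open("scene0.pkl","rb"));im=c["image"]
a=cv2.resize(im[170:270,230:390],None,fx=5,fy=5,interpolation=cv2.INTER_NEAREST)
cv2.imwrite("pics/scc.png",a[...,::-1])
E
```

```text
green 534 261 367 166 199
262 [np.int64(178), np.int64(179), np.int64(180), np.int64(181), np.int64(182), np.int64(183), np.int64(184), np.int64(185), np.int64(186), np.int64(187), np.int64(188), np.int64(189), np.int64(190), np.int64(191), np.int64(192), np.int64(193), np.int64(194), np.int64(195), np.int64(196), np.int64(197), np.int64(198), np.int64(199)]
270 [np.int64(177), np.int64(178), np.int64(179), np.int64(180)]
278 [np.int64(171), np.int64(175), np.int64(176), np.int64(177), np.int64(178), np.int64(179)]
286 [np.int64(173), np.int64(174), np.int64(175), np.int64(176), np.int64(177), np.int64(178), np.int64(179)]
294 [np.int64(176), np.int64(177), np.int64(178)]
302 [np.int64(175), np.int64(176), np.int64(177), np.int64(178)]
310 [np.int64(175), np.int64(176), np.int64(177)]
318 [np.int64(174), np.int64(175), np.int64(176), np.int64(177)]
326 [np.int64(174), np.int64(175), np.int64(176)]
334 [np.int64(173), np.int64(174), np.int64(175), np.int64(176)]
342 [np.int64(167), np.int64(170), np.int64(171), np.int64(172), np.int64(173), np.int64(174), np.int64(175)]
350 [np.int64(
[... 2092 characters left out ...]
4(365), np.int64(366)] [np.int64(262), np.int64(263), np.int64(365), np.int64(366)]
190 [np.int64(262), np.int64(365), np.int64(366), np.int64(367)] [np.int64(262), np.int64(365), np.int64(366), np.int64(367)]
192 [np.int64(262), np.int64(263), np.int64(365), np.int64(366), np.int64(367)] [np.int64(262), np.int64(263), np.int64(365), np.int64(366), np.int64(367)]
194 [np.int64(262), np.int64(263), np.int64(365), np.int64(366)] [np.int64(262), np.int64(263), np.int64(365), np.int64(366)]
196 [np.int64(262), np.int64(263)] [np.int64(262), np.int64(263)]
(263, 179) [659. 110.  28.]
(366, 175) [ 672. -157.   28.]
(240, 233) [518. 167.  28.]
(321, 241) [499. -41.  28.]
(334, 208) [585. -74.  28.]
```

View pics/topc.png

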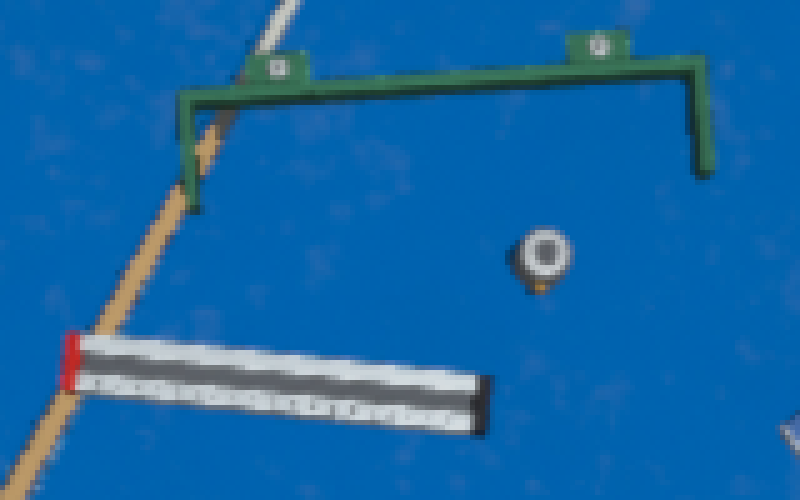

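View pics/scc.png

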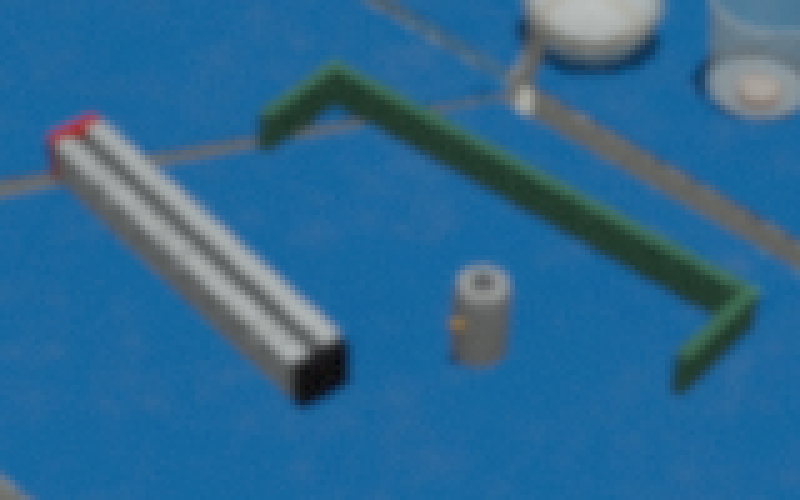

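The crops give the bay's outer top corners at crop (180,93) and (705,55), and the post's top centre at (545,253). The rail's top edge runs from (66,331) to (493,376), and its near edge from (62,390) to (487,438).

```bash
python3 - <<'E'
from h import *
import pickle
c=pickle.load(open("top0.pkl","rb"))
f=lambda p,z:ray(c,np.array(p,float)/5+[225-.4,160-.4],z)[:,:2]
B=f([(180,93),(705,55)],28); d=B[0]-B[1]; print("outer",B.round(1),np.hypot(*d)," want 276")
ey=d/np.hypot(*d); ex=np.array([ey[1],-ey[0]]); O=B.mean(0)-8*ex
print("O",O.round(1),"yaw",np.arctan2(ex[1],ex[0]))
L=lambda p:np.c_[(p-O)@ex,(p-O)@ey].round(1)
print("sides ends",L(f([(195,212),(708,178)],28)))
print("innertop",L(f([(300,97),(600,77)],28)))
print("innerbot",L(f([(300,103),(600,84)],0)))
print("post",f([(545,253)],45),L(f([(545,253)],45)))
R=f([(66,331),(493,376)],28);N=f([(62,390),(487,438)],28)
print("rail",R.round(1),N.round(1),np.hypot(*(R[0]-R[1])));print(L(R),L(N))
c=pickle.load(open("scene0.pkl","rb"))
g=lambda p,z:ray(c,np.array(p,float)/5+[230-.4,170-.4],z)[:,:2]
print("scene bay outer corners",g([(335,62),(760,288)],28).round(1),"post",g([(482,282)],45).round(1))
print("rail top corners",g([(97,114),(55,138),(345,342),(293,366)],28).round(1))
E
```

```text
outer [[ 661.3  116.1]
 [ 683.5 -156.2]] 273.2063149628469  want 276
O [664.4 -20.7] yaw 0.0814874182793114
sides ends [[ -54.8  133. ]
 [ -56.6 -132.3]]
innertop [[  1.3  74.7]
 [  0.4 -81.2]]
innerbot [[  3.7  75. ]
 [  2.3 -84.1]]
post [[576.6448232  -71.67142148]] [[-91.6 -43.6]]
rail [[536.7 172.5]
 [515.3 -46.3]] [[506.4 173.9]
 [483.6 -43.2]] 219.84256393259696
[[-111.5  203. ]
 [-150.7  -13.3]] [[-141.7  206.9]
 [-182.1   -7.7]]
scene bay outer corners [[ 662.3  113.4]
 [ 685.9 -156.5]] post [[578.7 -72. ]]
rail top corners [[539.7 169.7]
 [511.1 169.7]
 [515.6 -43.6]
 [487.1 -37.9]]
```

Careful with the scale: shifts go in shares of 75 cm and turns go in shares of 2 pi rad. That gives: -56 cm / 75 = -0.7467, -47 cm / 75 = -0.6267, 0.37 rad / 6.2832 = 0.0589.

Call:
drive_tool:
  commands:
    - {"grip": 0, "tx": 0.0533, "ty": -0.124}
    - {"grip": 0, "tx": 0.0933, "ty": -0.1867, "wz": 0.0159}
    - {"grip": 0, "tx": 0.1533, "ty": -0.3733, "wz": 0.0318}
    - {"grip": 0, "tx": 0.2, "ty": -0.4933, "wz": 0.0589}
    - {"grip": 0, "tx": 0.2533, "ty": -0.6267, "wz": 0.0589}
    - {"grip": 0, "tx": 0.3067, "ty": -0.7467, "wz": 0.0589}
    - {"grip": 0, "tx": 0.3067, "ty": -0.7467, "wz": 0.0589}
    - {"grip": 0, "tx": 0.3067, "ty": -0.7467, "wz": 0.0589}
    - {"grip": 0, "tx": 0.3067, "ty": -0.7467, "wz": 0.0589}
    - {"grip": 0, "tx": 0.3067, "ty": -0.7467, "wz": 0.0589}
    - {"grip": 0, "tx": 0.3067, "ty": -0.7467, "wz": 0.0589}
    - {"grip": 0, "tx": 0.3067, "ty": -0.7467, "wz": 0.0589}

```text
validation failed for argument at $.co...
```

To row units: -56 cm / 75 = -0.7467, -37 cm / 75 = -0.4933, 0.37 rad / 6.2832 = 0.0589.

Call:
drive_tool:
  commands:
    - {"grip": 0, "tx": 0.0533, "ty": -0.124, "tz": 0, "wx": 0, "wy": 0, "wz": 0}
    - {"grip": 0, "tx": 0.1533, "ty": -0.3733, "tz": 0, "wx": 0, "wy": 0, "wz": 0.0318}
    - {"grip": 0, "tx": 0.2, "ty": -0.4933, "tz": 0, "wx": 0, "wy": 0, "wz": 0.0589}
    - {"grip": 0, "tx": 0.3067, "ty": -0.7467, "tz": 0, "wx": 0, "wy": 0, "wz": 0.0589}
    - {"grip": 0, "tx": 0.3067, "ty": -0.7467, "tz": 0, "wx": 0, "wy": 0, "wz": 0.0589}
    - {"grip": 0, "tx": 0.3067, "ty": -0.7467, "tz": 0, "wx": 0, "wy": 0, "wz": 0.0589}
    - {"grip": 0, "tx": 0.3067, "ty": -0.7467, "tz": 0, "wx": 0, "wy": 0, "wz": 0.0589}
    - {"grip": 0, "tx": 0.3067, "ty": -0.7467, "tz": 0, "wx": 0, "wy": 0, "wz": 0.0589}
    - {"grip": 0, "tx": 0.3067, "ty": -0.7467, "tz": 0, "wx": 0, "wy": 0, "wz": 0.0589}
    - {"grip": 0, "tx": 0.3067, "ty": -0.7467, "tz": 0, "wx": 0, "wy": 0, "wz": 0.0589}
    - {"grip": 0, "tx": 0.3067, "ty": -0.7467, "tz": 0, "wx": 0, "wy": 0, "wz": 0.0589}
    - {"grip": 0, "tx": 0.3067, "ty": -0.7467, "tz": 0, "wx": 0, "wy": 0, "wz": 0.0589}

```text
time_s: 1.6
tool_pos: [439.9, -24.7, 230.7]
eef_rot: [-0.009, -3.14, -0.001]
force: [-0.7, 0.4, -0.1]
opening: -0.005
grasp_force: 0.0
```

To row units: -21.8 cm / 75 = -0.2907, -21 cm / 75 = -0.28.

Call:
drive_tool:
  commands:
    - {"grip": 0, "tx": 0, "ty": 0, "tz": -0.08, "wx": 0, "wy": 0, "wz": 0}
    - {"grip": 0, "tx": 0, "ty": 0, "tz": -0.16, "wx": 0, "wy": 0, "wz": 0}
    - {"grip": 0, "tx": 0, "ty": 0, "tz": -0.24, "wx": 0, "wy": 0, "wz": 0}
    - {"grip": 0, "tx": 0, "ty": 0, "tz": -0.28, "wx": 0, "wy": 0, "wz": 0}
    - {"grip": 0, "tx": 0, "ty": 0, "tz": -0.2907, "wx": 0, "wy": 0, "wz": 0}
    - {"grip": 0, "tx": 0.0267, "ty": 0, "tz": -0.2907, "wx": 0, "wy": 0, "wz": 0}
    - {"grip": 0, "tx": 0.04, "ty": 0, "tz": -0.2907, "wx": 0, "wy": 0, "wz": 0}
    - {"grip": 0, "tx": 0.0533, "ty": 0, "tz": -0.2907, "wx": 0, "wy": 0, "wz": 0}
    - {"grip": 0, "tx": 0.0667, "ty": 0, "tz": -0.2907, "wx": 0, "wy": 0, "wz": 0}
    - {"grip": 0, "tx": 0.08, "ty": 0.0013, "tz": -0.2907, "wx": 0, "wy": 0, "wz": 0}
    - {"grip": 0, "tx": 0.0933, "ty": 0.0027, "tz": -0.2907, "wx": 0, "wy": 0, "wz": 0}
    - {"grip": 0, "tx": 0.1067, "ty": 0.004, "tz": -0.2907, "wx": 0, "wy": 0, "wz": 0}

```text
time_s: 3.1
tool_pos: [520.9, -21.9, 13.2]
eef_rot: [-0.008, -3.141, -0.0]
force: [-3.0, -0.9, 2.1]
opening: -0.001
grasp_force: 1.3
```

```bash
cat >> h.py <<'E'
O=np.array([665.,-20.7]);ey=np.array([-.083,.9966]);ex=np.array([.9966,.083])
L=lambda p:np.c_[(np.atleast_2d(p)[:,:2]-O)@ex,(np.atleast_2d(p)[:,:2]-O)@ey].round(1)
def look(f):
    c=snap("top",f+".png"); im=c["image"]; hsv=cv2.cvtColor(im,cv2.COLOR_RGB2HSV)
    # grey/white rail body + red cap: low saturation or red, in window
    r=cv2.inRange(hsv,(0,150,90),(8,255,255))|cv2.inRange(hsv,(172,150,90),(180,255,255))
    w=((hsv[...,1]<60)&(hsv[...,2]>110)).astype(np.uint8)*255
    for m in(r,w): m[:165]=0;m[275:]=0;m[:,:205]=0;m[:,385:]=0
    n,l,s,cc=cv2.connectedComponentsWithStats(r); k=1+np.argmax(s[1:,4]) if n>1 else 0
    red=ray(c,cc[k],28)[0,:2]; print("red",s[k,4],red.round(1),"bay",L(red)[0])
    cv2.imwrite("pics/"+f+"c.png",cv2.resize(im[165:275,205:385],None,fx=4,fy=4,interpolation=cv2.INTER_NEAREST)[...,::-1])
    n,l,s,cc=cv2.connectedComponentsWithStats(w)
    for i in range(1,n):
        if s[i,4]>25:
            ys,xs=np.nonzero(l==i);P=ray(c,np.c_[xs,ys],28)[:,:2];q=cv2.minAreaRect(P.astype(np.float32))
            v=np.linalg.svd(P-P.mean(0),full_matrices=False)[2][0]; v=v*np.sign(v[1])
            print("white",s[i,4],P.mean(0).round(1),"bay",L(P.mean(0))[0],"size",np.round(q[1]),"theta",round(float(np.arctan2(-v@ex,v@ey)),3))
    return c
E
python3 -c "
from h import *
look('a1')
print(get_obs()['tool_pos'],get_obs()['force'])"
```

```text
red 29 [506.8 172.9] bay [-141.6  206.1]
white 156 [496.  51.] bay [-162.5   85.5] size [  9. 201.] theta 1.258
white 259 [481.   34.6] bay [-178.7   70.4] size [ 37. 201.] theta 1.332
white 1052 [560.7 -36.7] bay [-105.3   -7.3] size [100.  71.] theta -0.265
white 117 [493.2 -87.2] bay [-176.7  -52. ] size [  7. 172.] theta 1.332
white 131 [ 495.2 -100.4] bay [-175.8  -65.3] size [  7. 169.] theta 1.335
white 202 [528.4 116. ] bay [-124.8  147.6] size [ 13. 113.] theta 0.117
white 215 [509.8 115.8] bay [-143.4  149. ] size [ 14. 106.] theta 0.126
white 147 [431.2 -46.1] bay [-235.1   -5.9] size [69. 26.] theta -0.17
[522.86942468 -21.91899659  13.59825033] [-0.09951155  0.28719315 -0.4050281 ]
```

View pics/a1c.png

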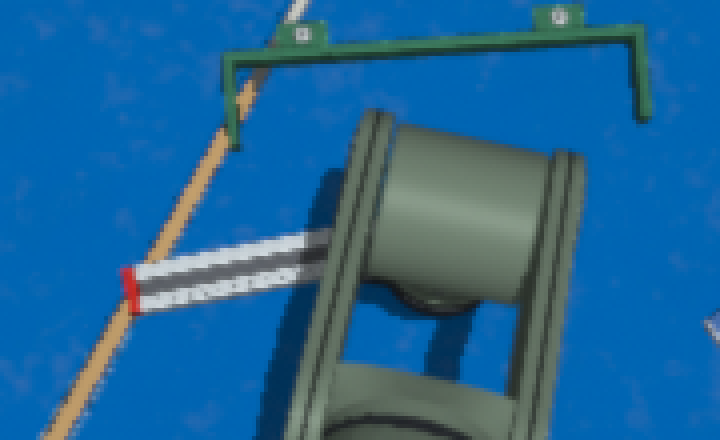

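To row units: 19 cm / 75 = 0.2533, 13 cm / 75 = 0.1733.

Call:
drive_tool:
  commands:
    - {"grip": 0, "tx": 0.0133, "ty": 0.0013, "tz": 0, "wx": 0, "wy": 0, "wz": 0}
    - {"grip": 0, "tx": 0.0267, "ty": 0.004, "tz": 0, "wx": 0, "wy": 0, "wz": 0}
    - {"grip": 0, "tx": 0.0373, "ty": 0.0067, "tz": 0, "wx": 0, "wy": 0, "wz": 0}
    - {"grip": 0, "tx": 0.0453, "ty": 0.008, "tz": 0, "wx": 0, "wy": 0, "wz": 0}
    - {"grip": 0, "tx": 0.0453, "ty": 0.008, "tz": 0, "wx": 0, "wy": 0, "wz": 0}
    - {"grip": 0, "tx": 0.0133, "ty": 0.008, "tz": 0, "wx": 0, "wy": 0, "wz": 0}
    - {"grip": 0, "tx": 0, "ty": 0.008, "tz": 0.0533, "wx": 0, "wy": 0, "wz": 0}
    - {"grip": 0, "tx": 0, "ty": 0.0133, "tz": 0.1067, "wx": 0, "wy": 0, "wz": 0}
    - {"grip": 0, "tx": 0, "ty": 0.0933, "tz": 0.1067, "wx": 0, "wy": 0, "wz": 0}
    - {"grip": 0, "tx": 0.0267, "ty": 0.1733, "tz": 0.1067, "wx": 0, "wy": 0, "wz": 0}
    - {"grip": 0, "tx": 0.04, "ty": 0.2533, "tz": 0.1067, "wx": 0, "wy": 0, "wz": 0}
    - {"grip": 0, "tx": 0.04, "ty": 0.2533, "tz": 0.1067, "wx": 0, "wy": 0, "wz": 0}

```text
time_s: 4.65
tool_pos: [551.1, 172.2, 93.9]
eef_rot: [-0.002, 3.139, 0.002]
force: [0.1, 0.6, 1.3]
opening: 0.002
grasp_force: 0.0
```

```bash
python3 -c "
from h import *
look('a2')
print(get_obs()['tool_pos'])"
```

```text
red 22 [498.8 169.4] bay [-149.9  203.2]
white 319 [535.2 150.4] bay [-115.2  181.3] size [257.  11.] theta -1.532
white 1655 [558.1 207. ] bay [-87.7 235.8] size [255. 106.] theta -1.526
white 299 [559.5  59.7] bay [-98.5  88.9] size [ 12. 168.] theta 0.373
white 70 [578.4 -72.9] bay [-90.7 -44.8] size [23. 23.] theta -0.904
white 353 [541.1  55.2] bay [-117.2   85.9] size [ 14. 175.] theta 0.372
[550.56447979 169.95308938  93.45731367]
```

View pics/a2c.png

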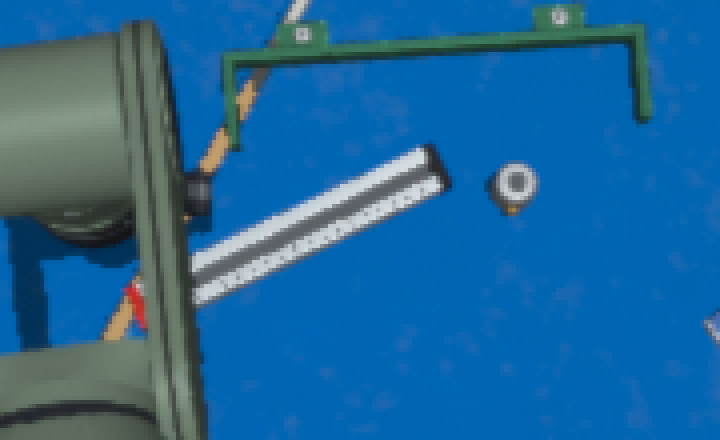

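To row units: -8 cm / 75 = -0.1067, -7 cm / 75 = -0.0933, 0.46 rad / 6.2832 = 0.0732.

Call:
drive_tool:
  commands:
    - {"grip": 0, "tx": 0, "ty": 0, "tz": 0, "wx": 0, "wy": 0, "wz": 0.0271}
    - {"grip": 0, "tx": 0, "ty": 0, "tz": 0, "wx": 0, "wy": 0, "wz": 0.0541}
    - {"grip": 0, "tx": 0, "ty": 0, "tz": -0.0533, "wx": 0, "wy": 0, "wz": 0.0732}
    - {"grip": 0, "tx": 0, "ty": 0, "tz": -0.0933, "wx": 0, "wy": 0, "wz": 0.0732}
    - {"grip": 0, "tx": 0, "ty": 0, "tz": -0.1067, "wx": 0, "wy": 0, "wz": 0.0732}
    - {"grip": 0, "tx": -0.016, "ty": -0.0073, "tz": -0.1067, "wx": 0, "wy": 0, "wz": 0.0732}
    - {"grip": 0, "tx": -0.0267, "ty": -0.0127, "tz": -0.1067, "wx": 0, "wy": 0, "wz": 0.0732}
    - {"grip": 0, "tx": -0.0347, "ty": -0.0167, "tz": -0.1067, "wx": 0, "wy": 0, "wz": 0.0732}
    - {"grip": 0, "tx": -0.0413, "ty": -0.02, "tz": -0.1067, "wx": 0, "wy": 0, "wz": 0.0732}
    - {"grip": 0, "tx": -0.0413, "ty": -0.02, "tz": -0.1067, "wx": 0, "wy": 0, "wz": 0.0732}
    - {"grip": 0, "tx": -0.0067, "ty": -0.004, "tz": -0.1067, "wx": 0, "wy": 0, "wz": 0.0732}
    - {"grip": 0, "tx": 0, "ty": 0.0933, "tz": -0.0267, "wx": 0, "wy": 0, "wz": 0.0732}

```text
time_s: 6.2
tool_pos: [547.3, 211.2, 49.9]
eef_rot: [0.701, -3.054, 0.002]
force: [0.7, 1.2, -0.4]
opening: -0.002
grasp_force: 0.0
```

```bash
python3 -c "
from h import *
look('a3')
print(get_obs()['tool_pos'])"
```

```text
red 25 [482.7 159.3] bay [-166.8  194.5]
white 963 [543.4 222.4] bay [-101.   252.4] size [243.  76.] theta -1.453
white 364 [546.   74.7] bay [-110.7  104.9] size [ 12. 204.] theta 0.456
white 70 [578.4 -72.9] bay [-90.7 -44.8] size [23. 23.] theta -0.904
white 411 [530.4  64.8] bay [-127.    96.4] size [ 13. 203.] theta 0.456
[552.41036532 219.71961187  58.29445848]
```

View pics/a3c.png

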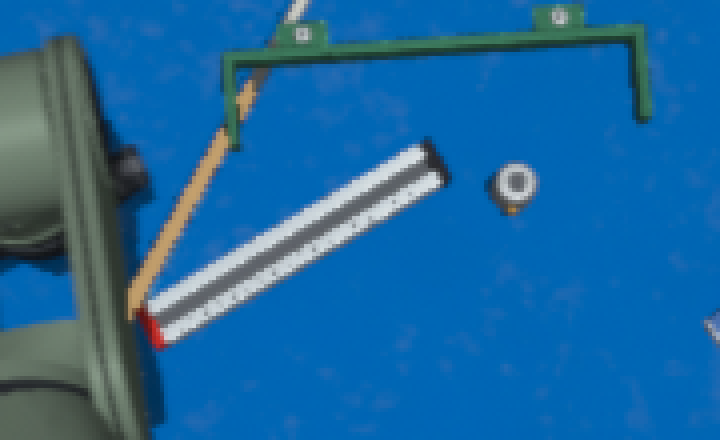

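To row units: -9 cm / 75 = -0.12, -2.2 cm / 75 = -0.0293, 0.08 rad / 6.2832 = 0.0127.

Call:
drive_tool:
  commands:
    - {"grip": 0, "tx": -0.0533, "ty": -0.0133, "tz": 0, "wx": 0, "wy": 0, "wz": 0.0127}
    - {"grip": 0, "tx": -0.12, "ty": -0.0293, "tz": 0, "wx": 0, "wy": 0, "wz": 0.0127}
    - {"grip": 0, "tx": -0.12, "ty": -0.0293, "tz": 0, "wx": 0, "wy": 0, "wz": 0.0127}
    - {"grip": 0, "tx": -0.12, "ty": -0.0293, "tz": 0, "wx": 0, "wy": 0, "wz": 0.0127}

```text
time_s: 6.75
tool_pos: [459.3, 191.4, 53.3]
eef_rot: [-0.831, 3.028, -0.0]
force: [1.6, -0.7, 0.9]
opening: -0.001
grasp_force: 0.0
```

To row units: -6.1 cm / 75 = -0.0813, -5.6 cm / 75 = -0.0747.

Call:
drive_tool:
  commands:
    - {"grip": 0, "tx": 0.0053, "ty": 0.004, "tz": -0.0267, "wx": 0, "wy": 0, "wz": 0}
    - {"grip": 0, "tx": 0.0053, "ty": 0.004, "tz": -0.0533, "wx": 0, "wy": 0, "wz": 0}
    - {"grip": 0, "tx": 0.012, "ty": -0.008, "tz": -0.0533, "wx": 0, "wy": 0, "wz": 0}
    - {"grip": 0, "tx": 0.0187, "ty": -0.0187, "tz": -0.0533, "wx": 0, "wy": 0, "wz": 0}
    - {"grip": 0, "tx": 0.0253, "ty": -0.03, "tz": -0.0533, "wx": 0, "wy": 0, "wz": 0}
    - {"grip": 0, "tx": 0.032, "ty": -0.0413, "tz": -0.0533, "wx": 0, "wy": 0, "wz": 0}
    - {"grip": 0, "tx": 0.0387, "ty": -0.0533, "tz": -0.0533, "wx": 0, "wy": 0, "wz": 0}
    - {"grip": 0, "tx": 0.0453, "ty": -0.064, "tz": -0.0533, "wx": 0, "wy": 0, "wz": 0}
    - {"grip": 0, "tx": 0.052, "ty": -0.0747, "tz": -0.0533, "wx": 0, "wy": 0, "wz": 0}
    - {"grip": 0, "tx": 0.056, "ty": -0.0813, "tz": -0.0533, "wx": 0, "wy": 0, "wz": 0}
    - {"grip": 0, "tx": 0.056, "ty": -0.0813, "tz": -0.0533, "wx": 0, "wy": 0, "wz": 0}

```text
time_s: 8.12
tool_pos: [501.3, 129.3, 12.7]
eef_rot: [-0.83, 3.029, -0.002]
force: [0.1, -0.6, -0.6]
opening: -0.003
grasp_force: 0.0
```

```bash
python3 -c "
from h import *
look('a4')
print(get_obs()['tool_pos'],get_obs()['force'])"
```

```text
red 235200 [579.7  66.2] bay [-77.8  93.7]
white 282 [582.   12.6] bay [-79.9  40.1] size [ 12. 163.] theta 0.462
white 342 [563.3   7.6] bay [-99.   36.6] size [ 13. 177.] theta 0.463
white 70 [578.4 -72.9] bay [-90.7 -44.8] size [23. 23.] theta -0.904
white 89 [487.6 104.5] bay [-166.4  139.5] size [161.   6.] theta -1.604
white 113 [499.4  92.1] bay [-155.6  126.2] size [164.   7.] theta -1.605
white 1054 [533.9 163.6] bay [-115.3  194.5] size [ 70. 101.] theta 0.009
white 85 [488.9 239. ] bay [-153.9  273.4] size [  5. 151.] theta 1.463
white 92 [487.7 226.2] bay [-156.2  260.8] size [  4. 151.] theta 1.47
white 52 [419.  120.8] bay [-233.5  161.5] size [10. 28.] theta 0.026
[501.151849   129.40867879  12.64843509] [-0.2038963   0.61142909  0.97847803]
```

View pics/a4c.png

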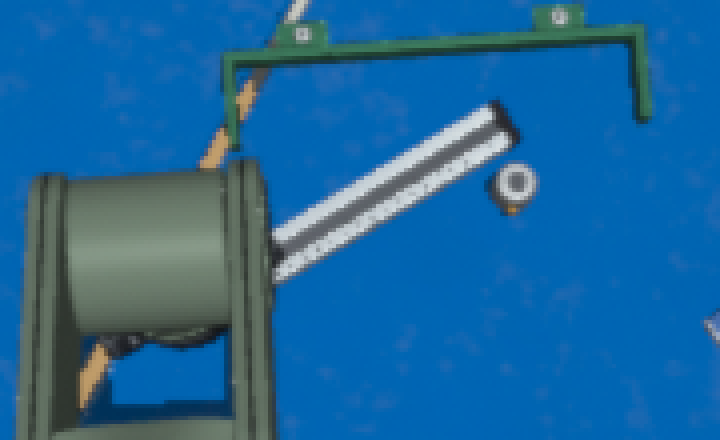

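To row units: -6 cm / 75 = -0.08, -5.4 cm / 75 = -0.072.

Call:
drive_tool:
  commands:
    - {"grip": 0, "tx": 0.0067, "ty": -0.0113, "tz": 0, "wx": 0, "wy": 0, "wz": 0}
    - {"grip": 0, "tx": 0.0133, "ty": -0.0227, "tz": 0, "wx": 0, "wy": 0, "wz": 0}
    - {"grip": 0, "tx": 0.02, "ty": -0.034, "tz": 0, "wx": 0, "wy": 0, "wz": 0}
    - {"grip": 0, "tx": 0.0267, "ty": -0.0453, "tz": 0, "wx": 0, "wy": 0, "wz": 0}
    - {"grip": 0, "tx": 0.0333, "ty": -0.056, "tz": 0, "wx": 0, "wy": 0, "wz": 0}
    - {"grip": 0, "tx": 0.04, "ty": -0.0653, "tz": 0, "wx": 0, "wy": 0, "wz": 0}
    - {"grip": 0, "tx": 0.044, "ty": -0.072, "tz": 0, "wx": 0, "wy": 0, "wz": 0}
    - {"grip": 0, "tx": 0.044, "ty": -0.072, "tz": 0, "wx": 0, "wy": 0, "wz": 0}
    - {"grip": 0, "tx": 0.0307, "ty": -0.0493, "tz": 0, "wx": 0, "wy": 0, "wz": 0}
    - {"grip": 0, "tx": -0.0133, "ty": -0.0493, "tz": 0.0333, "wx": 0, "wy": 0, "wz": 0}
    - {"grip": 0, "tx": -0.0533, "ty": -0.08, "tz": 0.0667, "wx": 0, "wy": 0, "wz": 0}
    - {"grip": 0, "tx": -0.0533, "ty": -0.08, "tz": 0.0667, "wx": 0, "wy": 0, "wz": 0}

```text
time_s: 9.68
tool_pos: [459.7, 70.8, 64.3]
eef_rot: [-0.831, 3.028, -0.001]
force: [0.9, 0.0, -0.7]
opening: -0.003
grasp_force: 0.0
```

```bash
python3 -c "
from h import *
look('a5')
print(get_obs()['tool_pos'],get_obs()['force'])"
```

```text
red 26 [545.4  62.9] bay [-112.2   93.3]
white 346 [603.7 -24. ] bay [-61.4   1.8] size [ 12. 203.] theta 0.45
white 398 [588.3 -34.5] bay [-77.6  -7.4] size [ 13. 204.] theta 0.448
white 70 [578.4 -72.9] bay [-90.7 -44.8] size [23. 23.] theta -0.904
white 113 [466.9 166.9] bay [-181.8  203.4] size [  7. 110.] theta 1.388
white 96 [467.6 153.8] bay [-182.3  190.3] size [  6. 110.] theta 1.399
white 1161 [483.1  88.8] bay [-172.2  124.3] size [ 74. 102.] theta -0.094
white 106 [464.8  27.9] bay [-195.5   65.1] size [  8. 104.] theta 1.446
white 100 [465.1  14.6] bay [-196.3   51.7] size [  8. 104.] theta 1.461
[460.56330259  71.0221302   63.78529287] [ 0.15046111  0.08611076 -0.16955141]
```

View pics/a5c.png

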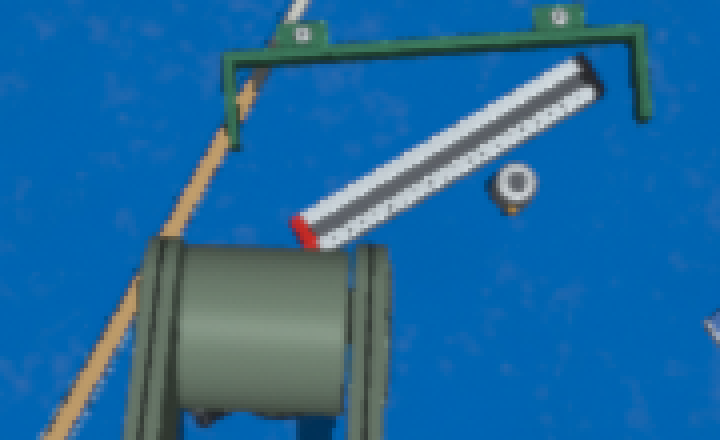

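To row units: -9.2 cm / 75 = -0.1227, 7.7 cm / 75 = 0.1027.

Call:
drive_tool:
  commands:
    - {"grip": 0, "tx": 0.0533, "ty": -0.0613, "tz": 0, "wx": 0, "wy": 0, "wz": 0}
    - {"grip": 0, "tx": 0.1027, "ty": -0.1227, "tz": 0, "wx": 0, "wy": 0, "wz": 0}
    - {"grip": 0, "tx": 0.1027, "ty": -0.1227, "tz": 0, "wx": 0, "wy": 0, "wz": 0}
    - {"grip": 0, "tx": 0.1027, "ty": -0.1227, "tz": -0.04, "wx": 0, "wy": 0, "wz": 0}
    - {"grip": 0, "tx": 0.1027, "ty": -0.1227, "tz": -0.0667, "wx": 0, "wy": 0, "wz": 0}
    - {"grip": 0, "tx": 0.1027, "ty": -0.1227, "tz": -0.0667, "wx": 0, "wy": 0, "wz": 0}

```text
time_s: 10.48
tool_pos: [535.2, -20.0, 10.4]
eef_rot: [0.831, -3.024, -0.005]
force: [-0.5, 0.3, 0.7]
opening: 0.003
grasp_force: 0.0
```

To row units: 6.2 cm / 75 = 0.0827, 5.7 cm / 75 = 0.076, -0.33 rad / 6.2832 = -0.0525.

Call:
drive_tool:
  commands:
    - {"grip": 0, "tx": 0.0133, "ty": 0.0067, "tz": 0, "wx": 0, "wy": 0, "wz": 0}
    - {"grip": 0, "tx": 0.0267, "ty": 0.0127, "tz": 0, "wx": 0, "wy": 0, "wz": 0}
    - {"grip": 0, "tx": 0.0387, "ty": 0.0213, "tz": 0, "wx": 0, "wy": 0, "wz": -0.0111}
    - {"grip": 0, "tx": 0.0507, "ty": 0.03, "tz": 0, "wx": 0, "wy": 0, "wz": -0.0223}
    - {"grip": 0, "tx": 0.0633, "ty": 0.0373, "tz": 0, "wx": 0, "wy": 0, "wz": -0.035}
    - {"grip": 0, "tx": 0.076, "ty": 0.044, "tz": 0, "wx": 0, "wy": 0, "wz": -0.0462}
    - {"grip": 0, "tx": 0.0827, "ty": 0.0467, "tz": 0, "wx": 0, "wy": 0, "wz": -0.0525}
    - {"grip": 0, "tx": 0.0827, "ty": 0.0467, "tz": 0, "wx": 0, "wy": 0, "wz": -0.0525}

```text
time_s: 11.48
tool_pos: [601.3, 13.9, 13.8]
eef_rot: [-0.323, 3.123, -0.0]
force: [-0.0, 0.1, -0.2]
opening: -0.001
grasp_force: 0.0
```

```bash
python3 -c "
from h import *
look('a6')
print(get_obs()['tool_pos'],get_obs()['force'])"
```

```text
red 235200 [579.7  66.2] bay [-77.8  93.7]
white 205 [591.   95.3] bay [-64.1 121.8] size [  8. 211.] theta 1.335
white 693 [564.1  21.6] bay [-97.1  50.6] size [136. 214.] theta -0.136
white 980 [664.3   9.8] bay [ 1.8 30.4] size [100.  71.] theta -0.106
white 403 [610.4 -69.5] bay [-58.5 -44.1] size [ 59. 227.] theta 1.23
white 70 [578.4 -72.9] bay [-90.7 -44.8] size [23. 23.] theta -0.904
[601.12238908  13.65958736  13.71446892] [-1.46602261 -0.43719207  0.23329298]
```

To row units: -15 cm / 75 = -0.2, -10 cm / 75 = -0.1333, -0.12 rad / 6.2832 = -0.0191.

Call:
drive_tool:
  commands:
    - {"grip": 0, "tx": 0.008, "ty": 0.0013, "tz": 0, "wx": 0, "wy": 0, "wz": -0.0095}
    - {"grip": 0, "tx": 0.016, "ty": 0.0027, "tz": 0, "wx": 0, "wy": 0, "wz": -0.0191}
    - {"grip": 0, "tx": 0.0213, "ty": 0.0027, "tz": 0, "wx": 0, "wy": 0, "wz": -0.0191}
    - {"grip": 0, "tx": 0.0213, "ty": 0.0027, "tz": 0, "wx": 0, "wy": 0, "wz": -0.0191}
    - {"grip": 0, "tx": -0.0133, "ty": 0.0027, "tz": 0, "wx": 0, "wy": 0, "wz": -0.0191}
    - {"grip": 0, "tx": -0.0533, "ty": 0.0027, "tz": 0.04, "wx": 0, "wy": 0, "wz": -0.0191}
    - {"grip": 0, "tx": -0.1333, "ty": 0.0027, "tz": 0.0667, "wx": 0, "wy": 0, "wz": -0.0191}
    - {"grip": 0, "tx": -0.2, "ty": 0.0027, "tz": 0.0667, "wx": 0, "wy": 0, "wz": -0.0191}
    - {"grip": 0, "tx": -0.2, "ty": 0.0027, "tz": 0.0667, "wx": 0, "wy": 0, "wz": -0.0191}

```text
time_s: 12.65
tool_pos: [444.7, 15.9, 61.6]
eef_rot: [0.134, -3.134, -0.001]
force: [0.8, -0.2, 0.4]
opening: -0.002
grasp_force: 0.0
```

```bash
python3 -c "
from h import *
look('a7')
print(get_obs()['tool_pos'],get_obs()['force'])"
```

```text
red 34 [632.8  89.7] bay [-23.  112.7]
white 357 [655.1 -16.1] bay [-9.5  5.4] size [ 12. 204.] theta 0.042
white 401 [636.3 -17.6] bay [-28.3   5.5] size [ 14. 204.] theta 0.039
white 69 [578.4 -72.9] bay [-90.7 -44.8] size [23. 23.] theta -0.916
white 82 [465.6  87.7] bay [-189.7  124.6] size [  7. 101.] theta 1.3
white 87 [460.7  75.9] bay [-195.6  113.3] size [  6. 101.] theta 1.307
white 1149 [465.4  12.2] bay [-196.1   49.4] size [105.  72.] theta -0.221
white 62 [452.5 -49.7] bay [-214.1  -11.2] size [ 5. 77.] theta 1.363
white 69 [452.7 -62.4] bay [-215.  -24.] size [ 6. 77.] theta 1.361
[448.46615007  15.29579474  62.81974776] [ 1.42236109 -0.75833476 -0.0641647 ]
```

Call:
drive_tool:
  commands:
    - {"grip": 0, "tx": 0.0667, "ty": 0.0267, "tz": 0, "wx": 0, "wy": 0, "wz": 0}
    - {"grip": 0, "tx": 0.1333, "ty": 0.0533, "tz": 0, "wx": 0, "wy": 0, "wz": 0}
    - {"grip": 0, "tx": 0.18, "ty": 0.06, "tz": -0.0267, "wx": 0, "wy": 0, "wz": 0}
    - {"grip": 0, "tx": 0.18, "ty": 0.06, "tz": -0.0653, "wx": 0, "wy": 0, "wz": 0}
    - {"grip": 0, "tx": 0.18, "ty": 0.06, "tz": -0.0653, "wx": 0, "wy": 0, "wz": 0}
    - {"grip": 0, "tx": 0.18, "ty": 0.06, "tz": -0.0653, "wx": 0, "wy": 0, "wz": 0}

```text
time_s: 13.45
tool_pos: [586.0, 60.1, 14.6]
eef_rot: [-0.134, 3.137, -0.0]
force: [0.2, 0.3, 0.7]
opening: 0.0
grasp_force: 0.0
```

To row units: 3.1 cm / 75 = 0.0413, 2.8 cm / 75 = 0.0373.

Call:
drive_tool:
  commands:
    - {"grip": 0, "tx": 0.0133, "ty": 0, "tz": 0, "wx": 0, "wy": 0, "wz": 0}
    - {"grip": 0, "tx": 0.0267, "ty": 0, "tz": 0, "wx": 0, "wy": 0, "wz": 0}
    - {"grip": 0, "tx": 0.0333, "ty": 0, "tz": 0, "wx": 0, "wy": 0, "wz": 0}
    - {"grip": 0, "tx": 0.0373, "ty": 0, "tz": 0, "wx": 0, "wy": 0, "wz": 0}
    - {"grip": 0, "tx": 0.0413, "ty": 0, "tz": 0, "wx": 0, "wy": 0, "wz": 0}
    - {"grip": 0, "tx": 0.0413, "ty": 0, "tz": 0, "wx": 0, "wy": 0, "wz": 0}

```text
time_s: 14.2
tool_pos: [615.8, 60.4, 13.7]
eef_rot: [0.134, -3.139, -0.0]
force: [0.2, 1.1, -0.7]
opening: 0.003
grasp_force: 0.3
```

To row units: 0.3 cm / 75 = 0.004, 0.2 cm / 75 = 0.0027.

Call:
drive_tool:
  commands:
    - {"grip": 0, "tx": 0.0013, "ty": 0, "tz": 0, "wx": 0, "wy": 0, "wz": 0}
    - {"grip": 0, "tx": 0.0027, "ty": 0, "tz": 0, "wx": 0, "wy": 0, "wz": 0}
    - {"grip": 0, "tx": 0.004, "ty": 0, "tz": 0, "wx": 0, "wy": 0, "wz": 0}
    - {"grip": 0, "tx": 0.004, "ty": 0, "tz": 0, "wx": 0, "wy": 0, "wz": 0}

```text
time_s: 14.7
tool_pos: [619.0, 60.2, 13.8]
eef_rot: [-0.134, 3.138, -0.0]
force: [-0.7, 1.0, -1.6]
opening: 0.008
grasp_force: 0.4
```

To row units: 0.2 cm / 75 = 0.0027, 0.1 cm / 75 = 0.0013.

Call:
drive_tool:
  commands:
    - {"grip": 0, "tx": 0.0013, "ty": 0, "tz": 0, "wx": 0, "wy": 0, "wz": 0}
    - {"grip": 0, "tx": 0.0027, "ty": 0, "tz": 0, "wx": 0, "wy": 0, "wz": 0}
    - {"grip": 0, "tx": 0.0027, "ty": 0, "tz": 0, "wx": 0, "wy": 0, "wz": 0}

```text
time_s: 15.08
tool_pos: [619.3, 60.2, 13.8]
eef_rot: [0.134, -3.135, 0.0]
force: [-5.8, -0.3, 4.2]
opening: 0.003
grasp_force: 2.9
```

```bash
python3 -c "
from h import *
look('a8')
print(get_obs()['tool_pos'],get_obs()['force'])"
```

```text
red 235200 [579.7  66.2] bay [-77.8  93.7]
white 194 [597.4 153.9] bay [-52.9 179.6] size [  9. 191.] theta 1.403
white 172 [601.4 141. ] bay [-50.  166.5] size [  9. 181.] theta 1.394
white 594 [677.1  71.7] bay [19.8 91.1] size [42. 96.] theta -0.101
white 517 [576.   54.6] bay [-82.5  82.4] size [122. 188.] theta 0.647
white 628 [633.3 -40.2] bay [-33.2 -16.8] size [124. 198.] theta 0.77
white 70 [578.4 -72.9] bay [-90.7 -44.8] size [23. 23.] theta -0.904
[619.28114632  60.25127086  13.81352405] [-5.94235972 -0.27120693  4.1116501 ]
```

Now 6 N and stalled, so the left end is against the wall. I'll back off and check.

To row units: -17 cm / 75 = -0.2267, -11 cm / 75 = -0.1467.

Call:
drive_tool:
  commands:
    - {"grip": 0, "tx": -0.02, "ty": 0, "tz": 0, "wx": 0, "wy": 0, "wz": 0}
    - {"grip": 0, "tx": -0.0667, "ty": 0, "tz": 0.04, "wx": 0, "wy": 0, "wz": 0}
    - {"grip": 0, "tx": -0.1467, "ty": 0, "tz": 0.0667, "wx": 0, "wy": 0, "wz": 0}
    - {"grip": 0, "tx": -0.2267, "ty": 0, "tz": 0.0667, "wx": 0, "wy": 0, "wz": 0}
    - {"grip": 0, "tx": -0.2267, "ty": 0, "tz": 0.0667, "wx": 0, "wy": 0, "wz": 0}
    - {"grip": 0, "tx": -0.2267, "ty": 0, "tz": 0.0667, "wx": 0, "wy": 0, "wz": 0}

```text
time_s: 15.88
tool_pos: [452.4, 60.1, 64.8]
eef_rot: [-0.133, 3.135, -0.001]
force: [-0.0, -0.6, 0.4]
opening: -0.005
grasp_force: 0.0
```

```bash
python3 -c "
from h import *
look('a9')"
```

```text
red 32 [642.1  89.7] bay [-13.7 111.9]
white 357 [658.9 -15.6] bay [-5.7  5.6] size [ 12. 203.] theta -0.018
white 400 [639.9 -17.4] bay [-24.8   5.4] size [ 14. 202.] theta -0.017
white 70 [578.4 -72.9] bay [-90.7 -44.8] size [23. 23.] theta -0.904
white 100 [462.2 151.6] bay [-187.8  188.5] size [  7. 100.] theta 1.376
white 87 [462.2 138.6] bay [-188.9  175.6] size [  6. 100.] theta 1.38
white 1160 [472.5  73.8] bay [-184.   110.2] size [105.  73.] theta -0.14
white 78 [460.3  12.4] bay [-201.2   49.9] size [ 7. 92.] theta 1.443
white 85 [460.5  -0.6] bay [-202.1   37. ] size [ 7. 92.] theta 1.443
```

View pics/a9c.png

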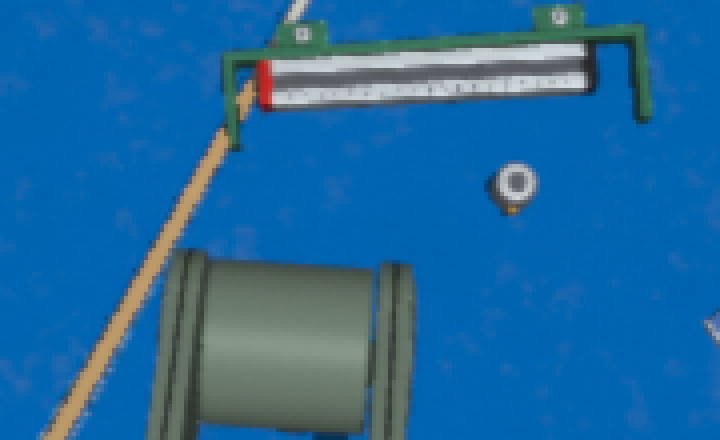

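To row units: 16.9 cm / 75 = 0.2253, -8.4 cm / 75 = -0.112.

Call:
drive_tool:
  commands:
    - {"grip": 0, "tx": 0.0667, "ty": -0.04, "tz": 0, "wx": 0, "wy": 0, "wz": 0}
    - {"grip": 0, "tx": 0.1333, "ty": -0.08, "tz": 0, "wx": 0, "wy": 0, "wz": 0}
    - {"grip": 0, "tx": 0.1867, "ty": -0.112, "tz": -0.0133, "wx": 0, "wy": 0, "wz": 0}
    - {"grip": 0, "tx": 0.1867, "ty": -0.112, "tz": -0.04, "wx": 0, "wy": 0, "wz": 0}
    - {"grip": 0, "tx": 0.1867, "ty": -0.112, "tz": -0.0667, "wx": 0, "wy": 0, "wz": 0}
    - {"grip": 0, "tx": 0.1867, "ty": -0.112, "tz": -0.0667, "wx": 0, "wy": 0, "wz": 0}
    - {"grip": 0, "tx": 0.2067, "ty": -0.112, "tz": -0.0667, "wx": 0, "wy": 0, "wz": 0}
    - {"grip": 0, "tx": 0.22, "ty": -0.112, "tz": -0.0667, "wx": 0, "wy": 0, "wz": 0}
    - {"grip": 0, "tx": 0.2253, "ty": -0.112, "tz": -0.0667, "wx": 0, "wy": 0, "wz": 0}
    - {"grip": 0, "tx": 0.2253, "ty": -0.112, "tz": -0.0667, "wx": 0, "wy": 0, "wz": 0}

```text
time_s: 17.18
tool_pos: [619.9, -23.5, 14.2]
eef_rot: [-0.134, 3.138, -0.0]
force: [-0.5, -0.6, -0.4]
opening: 0.001
grasp_force: 0.0
```

To row units: 0.6 cm / 75 = 0.008, 0.5 cm / 75 = 0.0067.

Call:
drive_tool:
  commands:
    - {"grip": 0, "tx": 0.0027, "ty": 0, "tz": 0, "wx": 0, "wy": 0, "wz": 0}
    - {"grip": 0, "tx": 0.0047, "ty": 0, "tz": 0, "wx": 0, "wy": 0, "wz": 0}
    - {"grip": 0, "tx": 0.0067, "ty": 0, "tz": 0, "wx": 0, "wy": 0, "wz": 0}
    - {"grip": 0, "tx": 0.008, "ty": 0, "tz": 0, "wx": 0, "wy": 0, "wz": 0}
    - {"grip": 0, "tx": 0.008, "ty": 0, "tz": 0, "wx": 0, "wy": 0, "wz": 0}

```text
time_s: 17.8
tool_pos: [624.7, -23.7, 13.7]
eef_rot: [0.134, -3.136, -0.0]
force: [-4.1, -0.8, 3.6]
opening: 0.003
grasp_force: 2.2
```

To row units: -17 cm / 75 = -0.2267, -11 cm / 75 = -0.1467.

Call:
drive_tool:
  commands:
    - {"grip": 0, "tx": 0.0013, "ty": 0, "tz": 0, "wx": 0, "wy": 0, "wz": 0}
    - {"grip": 0, "tx": -0.02, "ty": 0, "tz": 0, "wx": 0, "wy": 0, "wz": 0}
    - {"grip": 0, "tx": -0.0667, "ty": 0, "tz": 0.04, "wx": 0, "wy": 0, "wz": 0}
    - {"grip": 0, "tx": -0.1467, "ty": 0, "tz": 0.0667, "wx": 0, "wy": 0, "wz": 0}
    - {"grip": 0, "tx": -0.2267, "ty": 0, "tz": 0.0667, "wx": 0, "wy": 0, "wz": 0}
    - {"grip": 0, "tx": -0.2267, "ty": 0, "tz": 0.0667, "wx": 0, "wy": 0, "wz": 0}

```text
time_s: 18.55
tool_pos: [448.2, -21.9, 61.3]
eef_rot: [0.133, -3.131, -0.004]
force: [0.8, -0.2, 0.5]
opening: 0.005
grasp_force: 0.0
```

```bash
python3 -c "
from h import *
look('b1')" | head -3
```

```text
red 33 [642.1  89.4] bay [-13.7 111.6]
white 363 [660.1 -16.4] bay [-4.5  4.7] size [ 13. 201.] theta -0.007
white 403 [641.  -16.8] bay [-23.6   5.9] size [ 14. 203.] theta -0.006
```

Home: angle about −0.006 rad, centre y about +5 mm, and the rail is seated against the back wall.

```bash
python3 -c "
from bench import *
print(job_done())"
```

```text
the job is handed in; nothing more can be done
None
```

I pushed the rail into the bay and handed the job in: it lies along the back wall, about 0.006 rad off parallel and 5 mm from the bay's middle by the last picture, though the hand-in gave no verdict.

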